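# Snap the back onto a desk clock with the hand press

### The job

The brass back of the desk clock lies loose in the mouth of its steel case. With the red-handled press, its foot flat on the middle of the back, push squarely and gently down until the back clicks fully home all round, and hold it there for a second with a push of 15 to 30 N; never strain the clock with more, nor touch the back with the gripper. Then hang the press upright in the hole of its dark wooden rest again, let go, and leave everything else on the bench as it was.

Things in the scene. Friction and masses are not known exactly. Their poses are not given: they have to be found in the camera images.
- clock: Fixed grey holder plate 124 x 124 x 14 mm; in it, between four black posts 34 mm high, lies a round steel clock case face down (outer diameter 84 mm, bore 63 mm, rim 44 mm above the bench). Origin: centre of the plate's underside; z up, x and y along its sides. Four sprung brass balls in the bore, on the x and y axes 6 mm below the rim, are the catches.
- clock_rim (a point): Centre of the mouth of the clock case, at the height of its rim, 44 mm above the bench; z up.
- back: Brass snap-fit clock back, loose, about 90 g: a plug 60 mm wide, 2 mm high; above it a 53 mm neck 9.8 mm high; above that a flat flange 74 mm wide, 4.2 mm thick. Origin: centre of the plug's underside, z up; flat top 16 mm above it. It starts level on the four balls, flange about 10 mm above the rim. Home, the flange lies on the rim (origin 11.8 mm below clock_rim, top 4.2 mm above).
- back_flange (a point): Centre of the underside of the back's flange, 11.8 mm above the back's origin; within about a millimetre of clock_rim when the back is home.
- back_top (a point): Centre of the back's flat top, where the press goes. Pushed down it resists with up to roughly 8 to 15 N over the first 3 mm, then gives way and snaps down by itself (the click); when the press catches up with it the force climbs steeply, for the flange is on the rim. A push well off the middle or aslant sends it in crooked. More than 40 N on it cracks the clock's glass.
- press: The hand press, loose, about 230 g: a red square handle 26 x 26 mm, 46 mm high, on a round steel collar 52 mm wide, 6 mm thick, with a flat white foot 32 mm wide below. Origin: centre of the collar's underside; z up along the handle; x and y square to its flats; handle from z = 6 to 52 mm. The foot projects 14 to 26 mm below the origin: a screw setting, different each time, not measured, fixed in use.
- press_grip (a point): Point on the axis of the press inside the handle, 32 mm above the collar's underside: a good height to grip.
- rest: Dark wooden rest of the press, fixed, 90 x 90 x 34 mm, with a round hole 40 mm wide and 31 mm deep in its top. Origin: centre of its underside, on the bench; z up. The press starts hanging in it: foot hidden in the hole, collar lying on the top.
- rest_hole0 (a point): Centre of the mouth of the hole in the rest, 34 mm above the bench; the hanging press has its origin at this height, within a few mm sideways.
- tray: open orange plastic parts tray, 100 x 140 x 35 mm; bystander, leave alone. Origin: centre of its underside, or near it.
- box: flat green box with a clear lid, 90 x 120 x 34 mm; bystander, leave alone. Origin: centre of its underside, or near it.
- driver: screwdriver lying on the bench, 150 mm long, handle along its -x; bystander, leave alone. Origin: centre of its underside, or near it.
- hammer: small hammer lying on the bench, about 250 mm; bystander, leave alone. Origin: centre of its underside, or near it.
- pin: pale wooden bench-pin wedge, 110 x 55 x about 45 mm; bystander, leave alone. Origin: centre of its underside, or near it.
- jar: closed glass jar with a black lid, 52 mm wide, 60 mm tall; bystander, leave alone. Origin: centre of its underside, or near it.
- charcoal: reddish soldering block, 100 x 60 x 28 mm; bystander, leave alone. Origin: centre of its underside, or near it.
Mind the look-alikes: they are no part of the job. There is more than one size of the rest; the job needs the middle-sized.

How it is judged (in metres and radians):
On the way, in this order (a step that is already met when the one before it is completed fails the run):
1. the press is lifted out of its rest (z of press in the frame of rest_hole0 above 0.015 m), for 0.1 s.
2. the back is home and held down by the press with at least 12 N, the middle of the press within 12 mm of the middle of the back and square to it within 0.1 rad (z of back_flange in the frame of clock_rim between -0.002 and 0.0013 m and horizontal distance between back_flange and clock_rim below 0.004 m and angle between the z axis of back and the z axis of clock, either way round below 0.035 rad and contact force between press and back above 12 N and horizontal distance between press and back below 0.012 m and angle between the z axis of press and the z axis of back, either way round below 0.1 rad), for 0.5 s.
At the end, for the whole second after the job is handed in: The back's flange lies on the rim of the case (within 1.3 mm in height, 4 mm sideways, 0.035 rad of level) and the press hangs upright in the hole of its rest (collar within 4 mm of the top, within 8 mm of its centre, tilt under 0.08 rad), both at rest and released (z of back_flange in the frame of clock_rim between -0.002 and 0.0013 m and horizontal distance between back_flange and clock_rim below 0.004 m and angle between the z axis of back and the z axis of clock, either way round below 0.035 rad and z of press in the frame of rest_hole0 below 0.004 m and horizontal distance between press and rest_hole0 below 0.008 m and angle between press's own z axis and vertical below 0.08 rad and linear speed of each of press, back below 0.02 m/s); the robot touches nothing.
It fails at once if the press pushed onto the back with more than 40 N (contact force between press and back above 40 N).
It fails at once if the gripper touches the back (contact force between any of the fingers, the arm and back above 1 N).
It fails at once if something else on the bench is moved by more than 20 mm (distance of any of tray, box, driver, hammer, pin, jar, charcoal from where it was at the start of the episode above 0.02 m).
It also fails if it takes over 66 s, if anything falls off the work surface, if the arm or the gripper's body presses on something with over 40 N, if the wrist force passes 120 N, or if a joint passes its speed limit or range.

### The arm

A 6-joint arm with a two-finger parallel gripper is mounted at the origin on the work surface. World frame = base frame: x ahead of the robot, y to its left, z up, the work surface at z = 0. Lengths are in mm, angles in rad, forces in N, time in s.
With the tool pointing down it reaches from about 325 to 900 mm from the base axis. Payload 6.1 kg.
Tool frame: the origin (TCP) lies midway between the tips of the shut fingers; the grasp point (between the pads) lies 19 mm behind it; z points along the fingers, y is the line along which they close (so a half turn about z gives the same grasp; the last joint's range is limited). The gripper opens to 87 mm and grips with 3 to 60 N. Pads are 19 mm wide; open, the fingers measure 117 mm over their backs; the gripper's body (75 mm by 190 mm) begins 51 mm behind the grasp point.
Start: joints at [-1.227, 0.22, 1.526, -0, 1.395, -0.126], TCP at [282.934, -557.282, 222.538] pointing down, gripper open.
Joint ranges: [-2.98, 2.98], [-0.91, 2.08], [0.09, 2.57], [-1.24, 4.39], [0.2, 2.65], [-2.68, 2.68]. Speed limits (rad/s): [2.57, 2.57, 3.01, 3.14, 3.14, 3.14].

### API

Orientations are given as a 3x3 rotation matrix whose columns are the frame's x, y, z axes.
In Python, from cell import bot gives the robot as it stands.
- The arm moves only by the tool play_rows, never from a script. Its argument "commands" is a list of rows, each an object of numbers: "grip": the opening, from 0 (shut) to 1 (fully open); "tx", "ty", "tz": the shift along the world's x, y, z in units of 300 mm (1.0 is 300 mm); "wx", "wy", "wz": the turn, a rotation vector about the world's x, y, z in units of 180 degrees (1.0 is 180 degrees). In form: [{"grip": .., "tx": .., "ty": .., "tz": .., "wx": .., "wy": .., "wz": ..}, ...]. A call has 1 to 10 rows; each row is the pose to reach, as a shift and turn from the pose commanded when the call began, turning the shorter way round; what a row does not reach only later rows make up. A row lasts 1/10 s, in which the tool goes at most 50 mm and 8.59 degrees, less where a joint would pass 70% of its speed; a pose out of reach is approached as far as the arm can. A call with a number of a shift or a turn outside -1 to 1 is refused whole. A call with a gripper value outside its range is refused whole. The fingers move at their own pace and stop on an object; the grip force is fixed at half the most. Time passes only in rows, so rows that repeat a pose let the fingers close. It gives the time, the measured TCP pose, the force, the opening and the grip force at its end, in the units of the state.
- bot.observe(): the state, without advancing time (a new reading comes with each control period).
- bot.capture(name): name is "scene" or "top" or "wrist"; returns the picture (400x640x3 uint8, red, green, blue); there is no depth.
- bot.camera_info(name): a dict with "fx", "fy", "cx", "cy" (pixels), "cam_to_world" (4x4, takes a point from camera to world coordinates). Camera axes: x right, y down, z forward; pixel columns grow to the right and rows downward; lengths in mm; the calibration is good to about 2 mm. The wrist camera is an equidistant fisheye: a pixel r from the principal point sees the ray r / f radians off the axis. A picture is of the moment at which its call begins: read the wrist's pose just before it. camera_info takes no time and is no camera call; for the wrist camera it gives the pose at the moment of the call.
- bot.job_done(): hands the job in; it is judged then, once.
The state is a dict: "clock": time; "q": joint angles; "qd": joint speeds; "joint_torque": joint torques, N m; "position": TCP position; "tool_rot": TCP orientation; "ft_force": force on the tool from outside, world axes, zero at the start; "ft_torque": the same for the moment, N m; "grip_width": finger opening in mm; "grip_force": force on a finger pad.
Only numpy, scipy, OpenCV 4.12 (cv2) and the standard library are available. Lean on these libraries where they do the work, as an engineer would, in place of code of your own. Each camera call takes 0.05 s, during which the arm holds its last target. There are 200 camera calls.

## Working session

There is one attempt and no reset: what is moved stays moved. The work goes in short steps, Python scripts to look and compute and a tool call to move; the robot and the scene stay as the last step left them, time stands still between calls to the robot, and variables do not carry over. Pictures are saved under pics/ and viewed, at most 10 in all, crops included, and the job is handed in when it is done.

Besides the shell and the picture viewer there is one more tool, called after "Call:" by a JSON object that holds its "name" and its "arguments", one argument or row to a line. play_rows: Moves the arm, as the interface text tells. Shifts and turns lie within -1 to 1; 1 stands for 300 mm of shift or 180 degrees of turn. Its arguments: {"type":"object","properties":{"commands":{"type":"array"}},"required":["commands"]}

```bash
ls; mkdir -p pics
python3 - <<'E'
from cell import bot
import cv2
for n in("scene","top"):
    im=bot.capture(n); cv2.imwrite(f"pics/{n}0.png",im[:,:,::-1])
    c=bot.camera_info(n); print(n,c)
print(bot.observe()["clock"])
E
```

```text
pics
scene {'fx': 467.9893533506179, 'fy': 467.9893533506179, 'cx': 317.5896042903567, 'cy': 196.74889504220116, 'cam_to_world': array([[-3.00611154e-01,  7.38481624e-01, -6.03554326e-01,
         1.25172250e+03],
       [ 9.53746685e-01,  2.32469415e-01, -1.90591791e-01,
         2.18194164e+02],
       [-4.40614278e-04, -6.32931957e-01, -7.74207300e-01,
         9.93818492e+02],
       [ 0.00000000e+00,  0.00000000e+00,  0.00000000e+00,
         1.00000000e+00]])}
top {'fx': 440.5997567717699, 'fy': 440.5997567717699, 'cx': 325.13581448606675, 'cy': 201.44353095716468, 'cam_to_world': array([[ 3.06236538e-02, -9.99073085e-01,  3.02516669e-02,
         4.89471540e+02],
       [-9.99530903e-01, -3.06219234e-02,  5.20598189e-04,
        -4.25281682e+00],
       [ 4.06248588e-04, -3.02534186e-02, -9.99542178e-01,
         1.42740356e+03],
       [ 0.00000000e+00,  0.00000000e+00,  0.00000000e+00,
         1.00000000e+00]])}
0.1
```

View pics/scene0.png

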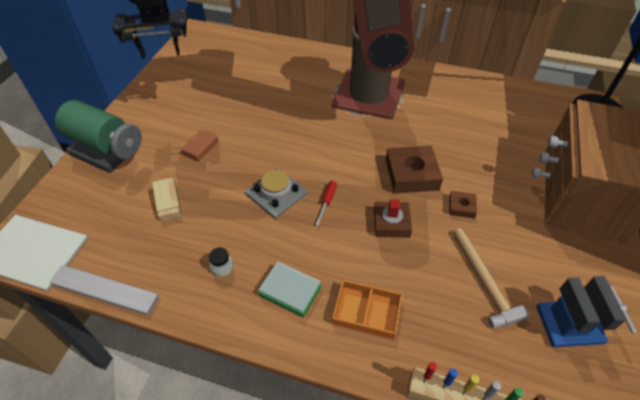

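View pics/top0.png

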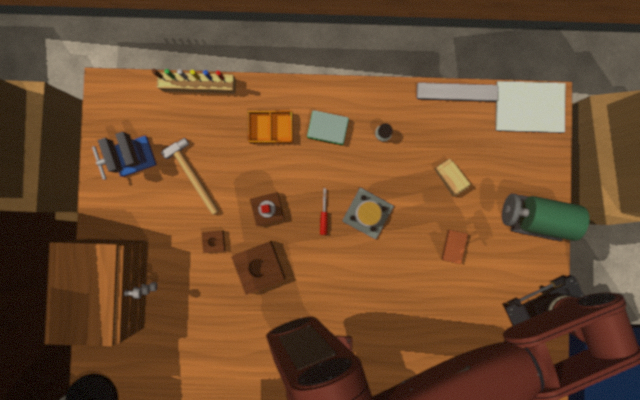

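The scene picture shows three rests: a large empty one at top (262,268), a small one at (215,241), and the middle-sized one at (269,209) with the press in it. Its red handle is at top (266,209), scene (394,207). The red lookalike is the screwdriver handle, top (324,222). The brass back is at top (369,213), scene (275,181), in the grey holder. I choose the red blob inside the middle rest.

```bash
cat > h.py <<'E'
import numpy as np, cv2
from cell import bot
def ray(n,px,c=None):
    c=c or bot.camera_info(n); x,y=(px[0]-c["cx"])/c["fx"],(px[1]-c["cy"])/c["fy"]
    if n=="wrist":
        t=np.hypot(x,y); s=np.sin(t)/t if t>1e-9 else 1.; d=np.array([x*s,y*s,np.cos(t)])
    else: d=np.array([x,y,1.])
    T=c["cam_to_world"]; return T[:3,3],T[:3,:3]@d
def onz(n,px,z,c=None):
    o,d=ray(n,px,c); return o+d*(z-o[2])/d[2]
def cross(a,b):
    (o,d),(p,e)=a,b; s=np.linalg.lstsq(np.c_[d,-e],p-o,rcond=None)[0]
    A,B=o+d*s[0],p+e*s[1]; return (A+B)/2,np.linalg.norm(A-B)
def blobs(im,lo,hi,near=None,r=40,amin=15):
    h=cv2.cvtColor(im,cv2.COLOR_RGB2HSV); lo=np.array(lo);hi=np.array(hi)
    h=h.copy(); h[...,0]=(h[...,0].astype(int)+20)%180   # hue shifted by 20 so red is contiguous
    m=cv2.inRange(h,lo,hi)
    if near is not None:
        k=np.zeros_like(m); cv2.circle(k,near,r,255,-1); m&=k
    cs,_=cv2.findContours(m,cv2.RETR_EXTERNAL,cv2.CHAIN_APPROX_NONE)
    return sorted([c for c in cs if cv2.contourArea(c)>=amin],key=cv2.contourArea,reverse=True)
def cen(c): 
    m=cv2.moments(c); return m["m10"]/m["m00"],m["m01"]/m["m00"]
RED=((12,150,70),(28,255,255)); BRASS=((38,110,90),(50,255,255))
E
python3 - <<'E'
from h import *
print(bot.observe()["clock"])
for n,pr,pb in(("top",(266,209),(369,213)),("scene",(394,207),(275,181))):
    im=cv2.imread(f"pics/{n}0.png")[:,:,::-1].copy()
    hs=cv2.cvtColor(im,cv2.COLOR_RGB2HSV)
    print(n,hs[pr[1],pr[0]],hs[pb[1],pb[0]])
    for nm,col,p,z in(("red",RED,pr,86 if n=="top" else 70),("brass",BRASS,pb,58)):
        for c in blobs(im,*col,near=p,r=22)[:2]:
            print(nm,cv2.contourArea(c),cv2.minAreaRect(c),onz(n,cen(c),z).round(1))
c=cv2.resize(cv2.imread("pics/top0.png")[180:300,190:400],None,fx=3.5,fy=3.5,interpolation=2); cv2.imwrite("pics/crop.png",c)
E
```

```text
0.1
top [  3 227 153] [ 20 188 164]
red 46.0 ((265.0, 208.5), (7.0, 8.0), 90.0) [503.1 177.5  86. ]
brass 408.0 ((369.5, 213.5), (23.0, 23.0), 90.0) [ 499.  -142.3   58. ]
scene [  1 195 127] [ 21 140 157]
red 146.5 ((394.5, 207.5), (17.0, 11.0), 90.0) [505.  182.7  70. ]
brass 423.5 ((274.75, 180.25), (22.62741470336914, 24.748737335205078), 45.0) [ 503.  -138.1   58. ]
```

View pics/crop.png

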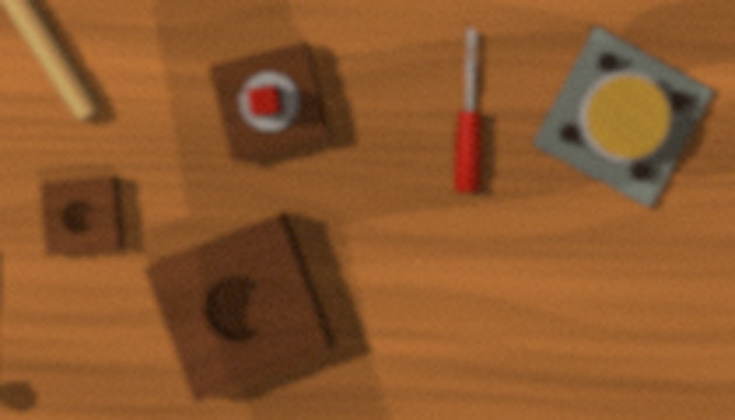

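The crop confirms it: the press, with red handle and grey collar, stands in the middle-sized rest. I move above it for a close look.

Call:
{"name": "play_rows", "arguments": {
  "commands": [
    {"grip":1,"tx":0.3,"ty":1.0,"tz":0},
    {"grip":1,"tx":0.3,"ty":1.0,"tz":0},
    {"grip":1,"tx":0.3,"ty":1.0,"tz":0},
    {"grip":1,"tx":0.3,"ty":1.0,"tz":0},
    {"grip":1,"tx":0.3,"ty":1.0,"tz":0},
    {"grip":1,"tx":0.3,"ty":1.0,"tz":0},
    {"grip":1,"tx":0.3,"ty":1.0,"tz":0}
  ]
}}

```text
invalid input at $.commands[0]: expected keys grip, tx, ty, tz, wx, wy, wz
```

Call:
{"name": "play_rows", "arguments": {
  "commands": [
    {"grip":1,"tx":0.3,"ty":1.0,"tz":0},
    {"grip":1,"tx":0.3,"ty":1.0,"tz":0},
    {"grip":1,"tx":0.3,"ty":1.0,"tz":0},
    {"grip":1,"tx":0.3,"ty":1.0,"tz":0},
    {"grip":1,"tx":0.3,"ty":1.0,"tz":0},
    {"grip":1,"tx":0.3,"ty":1.0,"tz":0},
    {"grip":1,"tx":0.3,"ty":1.0,"tz":0}
  ]
}}

```text
invalid input at $.commands[0]: expected keys grip, tx, ty, tz, wx, wy, wz
```

Run:
```python
from h import *
o=bot.observe(); print(o["clock"],o["position"].round(1) if hasattr(o["position"],"round") else o["position"]); print(np.array(o["tool_rot"]).round(3), np.array(o["q"]).round(2), o["ft_force"])
c=bot.camera_info("wrist"); print(c)
im=bot.capture("wrist"); cv2.imwrite("pics/w1.png",im[:,:,::-1])
```

```text
0.1 [ 282.7 -556.8  221.5]
[[ 0.892  0.453 -0.001]
 [ 0.453 -0.892  0.002]
 [ 0.    -0.002 -1.   ]] [-1.23  0.22  1.53 -0.    1.39 -0.13] [ 0.83654396 -0.12354841 -1.05421267]
{'fx': 309.70691628693146, 'fy': 309.70691628693146, 'cx': 323.1556321911144, 'cy': 200.62489219213572, 'cam_to_world': array([[ 4.53652685e-01, -8.60081531e-01, -2.33364525e-01,
         3.46365751e+02],
       [-8.91172282e-01, -4.38803297e-01, -1.15167832e-01,
        -5.24874501e+02],
       [-3.34739757e-03,  2.60214193e-01, -9.65545115e-01,
         3.83744438e+02],
       [ 0.00000000e+00,  0.00000000e+00,  0.00000000e+00,
         1.00000000e+00]])}
```

Call:
{"name": "play_rows", "arguments": {
  "commands": [
    {"grip":1,"tx":0.3,"ty":1.0,"tz":0,"wx":0,"wy":0,"wz":0},
    {"grip":1,"tx":0.3,"ty":1.0,"tz":0,"wx":0,"wy":0,"wz":0},
    {"grip":1,"tx":0.3,"ty":1.0,"tz":0,"wx":0,"wy":0,"wz":0},
    {"grip":1,"tx":0.3,"ty":1.0,"tz":0,"wx":0,"wy":0,"wz":0},
    {"grip":1,"tx":0.3,"ty":1.0,"tz":0,"wx":0,"wy":0,"wz":0},
    {"grip":1,"tx":0.3,"ty":1.0,"tz":0,"wx":0,"wy":0,"wz":0},
    {"grip":1,"tx":0.3,"ty":1.0,"tz":0,"wx":0,"wy":0,"wz":0}
  ]
}}

```text
clock: 0.85
position: [373.5, -253.2, 222.3]
tool_rot: [[0.89, 0.456, 0.0], [0.456, -0.89, 0.002], [0.001, -0.001, -1.0]]
ft_force: [-0.1, -1.4, 0.1]
grip_width: 87.3
grip_force: 0.0
```

Call:
{"name": "play_rows", "arguments": {
  "commands": [
    {"grip":1,"tx":0.3,"ty":1.0,"tz":0,"wx":0,"wy":0,"wz":0},
    {"grip":1,"tx":0.3,"ty":1.0,"tz":0,"wx":0,"wy":0,"wz":0},
    {"grip":1,"tx":0.3,"ty":1.0,"tz":0,"wx":0,"wy":0,"wz":0},
    {"grip":1,"tx":0.3,"ty":1.0,"tz":0,"wx":0,"wy":0,"wz":0},
    {"grip":1,"tx":0.3,"ty":1.0,"tz":0,"wx":0,"wy":0,"wz":0},
    {"grip":1,"tx":0.3,"ty":1.0,"tz":0,"wx":0,"wy":0,"wz":0},
    {"grip":1,"tx":0.3,"ty":1.0,"tz":0,"wx":0,"wy":0,"wz":0}
  ]
}}

```text
clock: 1.55
position: [463.6, 46.4, 222.5]
tool_rot: [[0.89, 0.456, 0.0], [0.456, -0.89, 0.001], [0.001, -0.001, -1.0]]
ft_force: [0.2, -1.0, -0.3]
grip_width: 87.1
grip_force: 0.0
```

Run:
```python
from h import *
o=bot.observe(); print(o["clock"],o["position"].round(1)); print(np.array(o["tool_rot"]).round(3), np.array(o["q"]).round(2), o["ft_force"])
c=bot.camera_info("wrist"); print(c["cam_to_world"].round(3))
im=bot.capture("wrist"); cv2.imwrite("pics/w1.png",im[:,:,::-1])
for k in blobs(im,*RED)[:3]: print("red",cv2.contourArea(k),cen(k),onz("wrist",cen(k),80,c).round(1))
for k in blobs(im,*BRASS)[:3]: print("brass",cv2.contourArea(k),cen(k),onz("wrist",cen(k),58,c).round(1))
```

```text
1.55 [463.6  46.4 222.5]
[[ 0.89   0.456  0.   ]
 [ 0.456 -0.89   0.001]
 [ 0.001 -0.001 -1.   ]] [-0.07 -0.17  1.93  0.    1.39  1.03] [ 0.23894172 -0.95308825 -0.34199625]
[[ 4.57000e-01 -8.58000e-01 -2.32000e-01  5.26925e+02]
 [-8.89000e-01 -4.42000e-01 -1.17000e-01  7.86070e+01]
 [-3.00000e-03  2.60000e-01 -9.66000e-01  3.84772e+02]
 [ 0.00000e+00  0.00000e+00  0.00000e+00  1.00000e+00]]
red 1123.0 (355.92549718017216, 195.6785396260018) [473.7  14.5  80. ]
red 693.0 (224.05074555074555, 98.19913419913419) [502.8 178.8  80. ]
brass 1617.0 (467.9016697588126, 224.22211915069056) [ 502.3 -129.7   58. ]
brass 939.0 (368.7231096911608, 313.5418885339013) [341.7 -81.6  58. ]
brass 778.5 (497.8163134232498, 300.7229715264397) [ 431.2 -248.6   58. ]
```

View pics/w1.png

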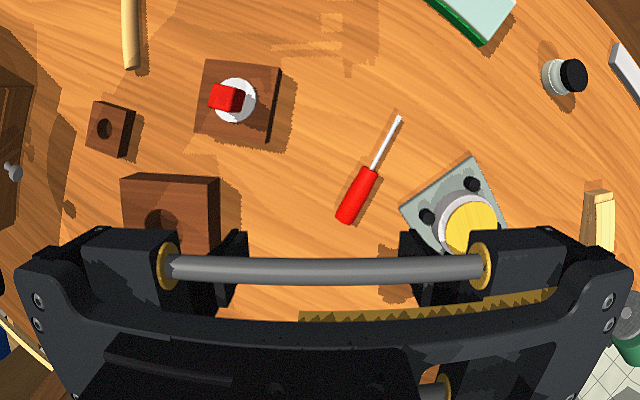

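The wrist view shows the press's handle at (224,98), with the big and small empty rests and the driver off to the sides. The rays agree with the top view at about (503,179). One nearer look, then grasp.

Call:
{"name": "play_rows", "arguments": {
  "commands": [
    {"grip":1,"tx":-0.03,"ty":0.36,"tz":-0.1,"wx":0,"wy":0,"wz":0},
    {"grip":1,"tx":-0.03,"ty":0.36,"tz":-0.1,"wx":0,"wy":0,"wz":0},
    {"grip":1,"tx":-0.03,"ty":0.36,"tz":-0.1,"wx":0,"wy":0,"wz":0},
    {"grip":1,"tx":-0.03,"ty":0.36,"tz":-0.1,"wx":0,"wy":0,"wz":0}
  ]
}}

```text
clock: 2.0
position: [453.3, 150.7, 191.6]
tool_rot: [[0.891, 0.455, -0.002], [0.455, -0.891, -0.001], [-0.002, -0.0, -1.0]]
ft_force: [0.0, -1.3, 0.1]
grip_width: 86.9
grip_force: 0.0
```

Run:
```python
from h import *
o=bot.observe(); print(o["clock"],o["position"].round(1))
c=bot.camera_info("wrist"); print(c["cam_to_world"][:3,3].round(1))
im=bot.capture("wrist"); cv2.imwrite("pics/w2.png",im[:,:,::-1])
for k in blobs(im,*RED)[:2]:
    print("red",cv2.contourArea(k),cen(k),onz("wrist",cen(k),80,c).round(1))
    p=cv2.approxPolyDP(k,4,True)[:,0]
    print(p.tolist(), [onz("wrist",q,86,c)[:2].round(1).tolist() for q in p])
```

```text
2.0 [453.3 150.7 191.6]
[517.1 183.2 353.6]
red 828.0 (439.36876006441224, 225.39090177133653) [480.3  36.2  80. ]
[[444, 201], [421, 237], [435, 250], [458, 212]] [[503.7, 48.7], [462.7, 50.0], [457.5, 28.8], [501.4, 29.2]]
red 770.0 (318.5655844155844, 133.83961038961039) [502.9 180.9  80. ]
[[309, 118], [302, 143], [328, 150], [335, 125]] [[511.7, 194.5], [489.6, 190.1], [494.4, 167.3], [516.4, 171.9]]
```

View pics/w2.png

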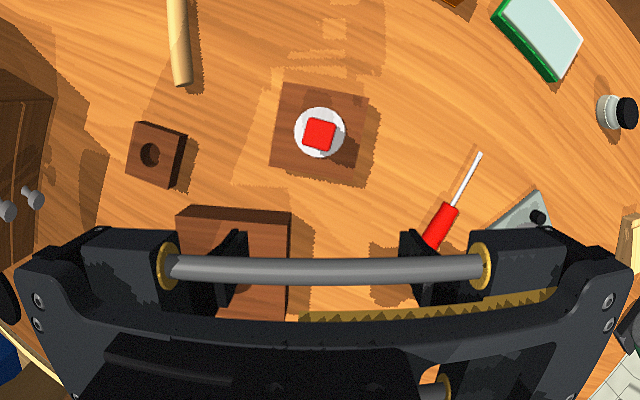

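The view shows the handle square centred at (319,134), about (503,181), with its flats at −78° to world x. I turn −15.5° and descend around it.

Call:
{"name": "play_rows", "arguments": {
  "commands": [
    {"grip":1,"tx":0.164,"ty":0.101,"tz":-0.15,"wx":0,"wy":0,"wz":-0.043},
    {"grip":1,"tx":0.164,"ty":0.101,"tz":-0.2,"wx":0,"wy":0,"wz":-0.086},
    {"grip":1,"tx":0.164,"ty":0.101,"tz":-0.2,"wx":0,"wy":0,"wz":-0.086},
    {"grip":1,"tx":0.164,"ty":0.101,"tz":-0.3,"wx":0,"wy":0,"wz":-0.086},
    {"grip":1,"tx":0.164,"ty":0.101,"tz":-0.38,"wx":0,"wy":0,"wz":-0.086},
    {"grip":1,"tx":0.164,"ty":0.101,"tz":-0.44,"wx":0,"wy":0,"wz":-0.086},
    {"grip":1,"tx":0.164,"ty":0.101,"tz":-0.48,"wx":0,"wy":0,"wz":-0.086},
    {"grip":1,"tx":0.164,"ty":0.101,"tz":-0.48,"wx":0,"wy":0,"wz":-0.086}
  ]
}}

```text
clock: 2.85
position: [502.5, 179.4, 48.0]
tool_rot: [[0.98, 0.198, -0.002], [0.198, -0.98, -0.001], [-0.002, 0.0, -1.0]]
ft_force: [-0.0, -0.4, 0.5]
grip_width: 86.8
grip_force: 0.0
```

Call:
{"name": "play_rows", "arguments": {
  "commands": [
    {"grip":0.4,"tx":0,"ty":0,"tz":0,"wx":0,"wy":0,"wz":0},
    {"grip":0.4,"tx":0,"ty":0,"tz":0,"wx":0,"wy":0,"wz":0},
    {"grip":0.2,"tx":0,"ty":0,"tz":0,"wx":0,"wy":0,"wz":0},
    {"grip":0.2,"tx":0,"ty":0,"tz":0,"wx":0,"wy":0,"wz":0},
    {"grip":0,"tx":0,"ty":0,"tz":0,"wx":0,"wy":0,"wz":0},
    {"grip":0,"tx":0,"ty":0,"tz":0,"wx":0,"wy":0,"wz":0},
    {"grip":0,"tx":0,"ty":0,"tz":0,"wx":0,"wy":0,"wz":0},
    {"grip":0,"tx":0,"ty":0,"tz":0,"wx":0,"wy":0,"wz":0},
    {"grip":0,"tx":0,"ty":0,"tz":0,"wx":0,"wy":0,"wz":0},
    {"grip":0,"tx":0,"ty":0,"tz":0,"wx":0,"wy":0,"wz":0}
  ]
}}

```text
clock: 3.85
position: [503.1, 181.0, 48.5]
tool_rot: [[0.98, 0.198, -0.0], [0.198, -0.98, -0.0], [-0.0, -0.0, -1.0]]
ft_force: [-1.3, 1.3, 0.2]
grip_width: 25.8
grip_force: 30.0
```

Gripped at 25.8 mm. Lifting.

Call:
{"name": "play_rows", "arguments": {
  "commands": [
    {"grip":0,"tx":0,"ty":0,"tz":0.03,"wx":0,"wy":0,"wz":0},
    {"grip":0,"tx":0,"ty":0,"tz":0.07,"wx":0,"wy":0,"wz":0},
    {"grip":0,"tx":0,"ty":0,"tz":0.12,"wx":0,"wy":0,"wz":0},
    {"grip":0,"tx":0,"ty":0,"tz":0.2,"wx":0,"wy":0,"wz":0},
    {"grip":0,"tx":0,"ty":0,"tz":0.3,"wx":0,"wy":0,"wz":0},
    {"grip":0,"tx":0,"ty":0,"tz":0.4,"wx":0,"wy":0,"wz":0},
    {"grip":0,"tx":0,"ty":0,"tz":0.5,"wx":0,"wy":0,"wz":0},
    {"grip":0,"tx":0,"ty":0,"tz":0.5,"wx":0,"wy":0,"wz":0}
  ]
}}

```text
clock: 4.65
position: [506.5, 181.8, 205.4]
tool_rot: [[0.98, 0.198, 0.011], [0.198, -0.98, 0.002], [0.011, -0.0, -1.0]]
ft_force: [0.6, -0.2, -2.2]
grip_width: 25.7
grip_force: 30.0
```

Call:
{"name": "play_rows", "arguments": {
  "commands": [
    {"grip":0,"tx":-0.02,"ty":-0.1,"tz":0,"wx":0,"wy":0,"wz":0},
    {"grip":0,"tx":-0.04,"ty":-0.22,"tz":0,"wx":0,"wy":0,"wz":0},
    {"grip":0,"tx":-0.06,"ty":-0.36,"tz":0,"wx":0,"wy":0,"wz":0},
    {"grip":0,"tx":-0.08,"ty":-0.5,"tz":0,"wx":0,"wy":0,"wz":0},
    {"grip":0,"tx":-0.1,"ty":-0.64,"tz":0,"wx":0,"wy":0,"wz":0},
    {"grip":0,"tx":-0.12,"ty":-0.78,"tz":0,"wx":0,"wy":0,"wz":0},
    {"grip":0,"tx":-0.14,"ty":-0.9,"tz":0,"wx":0,"wy":0,"wz":0},
    {"grip":0,"tx":-0.15,"ty":-1.0,"tz":0,"wx":0,"wy":0,"wz":0},
    {"grip":0,"tx":-0.15,"ty":-1.0,"tz":0,"wx":0,"wy":0,"wz":0}
  ]
}}

```text
clock: 5.55
position: [457.3, -122.1, 198.3]
tool_rot: [[0.981, 0.194, -0.0], [0.194, -0.981, -0.001], [-0.001, 0.001, -1.0]]
ft_force: [-0.0, -0.0, -1.5]
grip_width: 25.6
grip_force: 30.0
```

Run:
```python
from h import *
o=bot.observe(); print(o["clock"],o["position"].round(1),o["ft_force"].round(2))
c=bot.camera_info("wrist"); print(c["cam_to_world"][:3,3].round(1))
im=bot.capture("wrist"); cv2.imwrite("pics/w3.png",im[:,:,::-1])
for k in blobs(im,*BRASS)[:3]:
    (e,ax,an)=cv2.fitEllipse(k); print("brass",cv2.contourArea(k),cen(k),e,ax,onz("wrist",cen(k),58,c).round(1))
```

```text
5.55 [ 457.3 -122.1  198.3] [-0.02 -0.01 -1.48]
[ 527.2 -108.2  360.4]
brass 4108.5 (349.34517869457625, 153.41483104133704) (349.337890625, 153.42054748535156) (71.98065948486328, 72.68866729736328) [ 499.  -139.9   58. ]
brass 2946.5 (350.2981503478704, 311.50726851066236) (343.99444580078125, 309.5782165527344) (20.2612247467041, 285.0837097167969) [ 320.2 -181.9   58. ]
brass 331.0 (385.2321248741188, 270.960221550856) (384.07196044921875, 270.8569641113281) (12.270898818969727, 50.609493255615234) [ 380.7 -207.8   58. ]
```

View pics/w3.png

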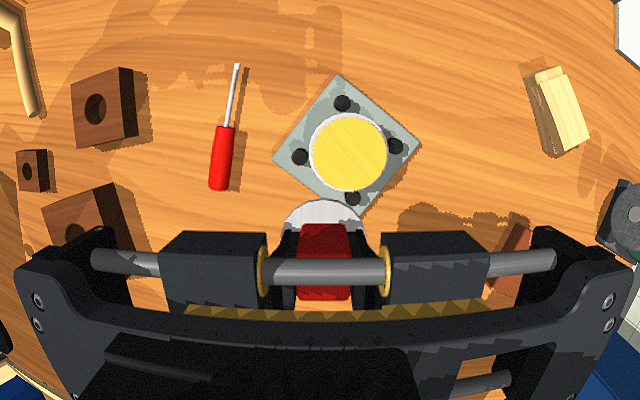

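The wrist view shows the brass back at (349,153), about (499,−140). Its width of 72 px fits 74 mm, and the press is held straight. I hover over it, then lower.

Call:
{"name": "play_rows", "arguments": {
  "commands": [
    {"grip":0,"tx":0.07,"ty":-0.035,"tz":-0.05,"wx":0,"wy":0,"wz":0},
    {"grip":0,"tx":0.136,"ty":-0.07,"tz":-0.12,"wx":0,"wy":0,"wz":0},
    {"grip":0,"tx":0.136,"ty":-0.07,"tz":-0.2,"wx":0,"wy":0,"wz":0},
    {"grip":0,"tx":0.136,"ty":-0.07,"tz":-0.26,"wx":0,"wy":0,"wz":0},
    {"grip":0,"tx":0.136,"ty":-0.07,"tz":-0.3,"wx":0,"wy":0,"wz":0},
    {"grip":0,"tx":0.136,"ty":-0.07,"tz":-0.32,"wx":0,"wy":0,"wz":0},
    {"grip":0,"tx":0.136,"ty":-0.07,"tz":-0.32,"wx":0,"wy":0,"wz":0},
    {"grip":0,"tx":0.136,"ty":-0.07,"tz":-0.32,"wx":0,"wy":0,"wz":0},
    {"grip":0,"tx":0.136,"ty":-0.07,"tz":-0.32,"wx":0,"wy":0,"wz":0},
    {"grip":0,"tx":0.136,"ty":-0.07,"tz":-0.32,"wx":0,"wy":0,"wz":0}
  ]
}}

```text
clock: 6.6
position: [499.6, -140.3, 103.5]
tool_rot: [[0.98, 0.198, 0.002], [0.198, -0.98, -0.001], [0.001, 0.001, -1.0]]
ft_force: [-0.3, 0.3, -2.0]
grip_width: 26.0
grip_force: 30.0
```

Run:
```python
from h import *
o=bot.observe(); print(o["clock"],o["position"].round(1),o["ft_force"].round(2))
im=bot.capture("scene"); cv2.imwrite("pics/s2.png",cv2.resize(im[130:230,200:350],None,fx=5,fy=5,interpolation=2)[:,:,::-1])
```

```text
6.6 [ 499.6 -140.3  103.5] [-0.3   0.31 -2.02]
```

View pics/s2.png

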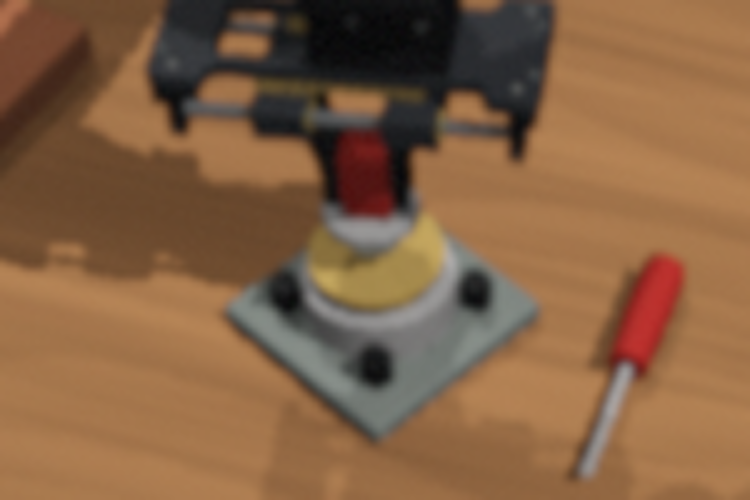

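The press hangs over the middle of the back with no contact yet. Lowering in 0.6 mm rows.

Call:
{"name": "play_rows", "arguments": {
  "commands": [
    {"grip":0,"tx":0,"ty":0,"tz":-0.002,"wx":0,"wy":0,"wz":0},
    {"grip":0,"tx":0,"ty":0,"tz":-0.004,"wx":0,"wy":0,"wz":0},
    {"grip":0,"tx":0,"ty":0,"tz":-0.006,"wx":0,"wy":0,"wz":0},
    {"grip":0,"tx":0,"ty":0,"tz":-0.008,"wx":0,"wy":0,"wz":0},
    {"grip":0,"tx":0,"ty":0,"tz":-0.01,"wx":0,"wy":0,"wz":0},
    {"grip":0,"tx":0,"ty":0,"tz":-0.012,"wx":0,"wy":0,"wz":0}
  ]
}}

```text
clock: 7.25
position: [498.9, -140.0, 98.8]
tool_rot: [[0.98, 0.198, -0.0], [0.198, -0.98, 0.0], [-0.0, -0.0, -1.0]]
ft_force: [0.7, -0.3, -2.1]
grip_width: 25.9
grip_force: 30.0
```

Call:
{"name": "play_rows", "arguments": {
  "commands": [
    {"grip":0,"tx":0,"ty":0,"tz":-0.002,"wx":0,"wy":0,"wz":0},
    {"grip":0,"tx":0,"ty":0,"tz":-0.004,"wx":0,"wy":0,"wz":0},
    {"grip":0,"tx":0,"ty":0,"tz":-0.006,"wx":0,"wy":0,"wz":0},
    {"grip":0,"tx":0,"ty":0,"tz":-0.008,"wx":0,"wy":0,"wz":0},
    {"grip":0,"tx":0,"ty":0,"tz":-0.01,"wx":0,"wy":0,"wz":0}
  ]
}}

```text
clock: 7.75
position: [498.9, -140.0, 95.9]
tool_rot: [[0.98, 0.198, -0.0], [0.198, -0.98, 0.0], [-0.0, -0.0, -1.0]]
ft_force: [0.4, 0.6, -2.2]
grip_width: 26.0
grip_force: 30.0
```

Call:
{"name": "play_rows", "arguments": {
  "commands": [
    {"grip":0,"tx":0,"ty":0,"tz":-0.002,"wx":0,"wy":0,"wz":0},
    {"grip":0,"tx":0,"ty":0,"tz":-0.004,"wx":0,"wy":0,"wz":0},
    {"grip":0,"tx":0,"ty":0,"tz":-0.006,"wx":0,"wy":0,"wz":0},
    {"grip":0,"tx":0,"ty":0,"tz":-0.008,"wx":0,"wy":0,"wz":0},
    {"grip":0,"tx":0,"ty":0,"tz":-0.01,"wx":0,"wy":0,"wz":0}
  ]
}}

```text
clock: 8.25
position: [499.0, -140.0, 92.9]
tool_rot: [[0.98, 0.198, 0.0], [0.198, -0.98, 0.0], [0.0, 0.0, -1.0]]
ft_force: [-0.0, 0.6, -2.2]
grip_width: 25.4
grip_force: 30.0
```

Call:
{"name": "play_rows", "arguments": {
  "commands": [
    {"grip":0,"tx":0,"ty":0,"tz":-0.002,"wx":0,"wy":0,"wz":0},
    {"grip":0,"tx":0,"ty":0,"tz":-0.004,"wx":0,"wy":0,"wz":0},
    {"grip":0,"tx":0,"ty":0,"tz":-0.006,"wx":0,"wy":0,"wz":0},
    {"grip":0,"tx":0,"ty":0,"tz":-0.008,"wx":0,"wy":0,"wz":0}
  ]
}}

```text
clock: 8.65
position: [498.9, -140.0, 90.5]
tool_rot: [[0.98, 0.198, 0.0], [0.198, -0.98, -0.0], [0.0, 0.0, -1.0]]
ft_force: [0.4, 1.0, -1.6]
grip_width: 25.8
grip_force: 30.0
```

Call:
{"name": "play_rows", "arguments": {
  "commands": [
    {"grip":0,"tx":0,"ty":0,"tz":-0.002,"wx":0,"wy":0,"wz":0},
    {"grip":0,"tx":0,"ty":0,"tz":-0.004,"wx":0,"wy":0,"wz":0},
    {"grip":0,"tx":0,"ty":0,"tz":-0.006,"wx":0,"wy":0,"wz":0}
  ]
}}

```text
clock: 8.95
position: [498.9, -140.0, 88.7]
tool_rot: [[0.98, 0.198, 0.0], [0.198, -0.98, -0.0], [0.0, 0.0, -1.0]]
ft_force: [-0.0, 0.2, -3.0]
grip_width: 25.6
grip_force: 30.0
```

Call:
{"name": "play_rows", "arguments": {
  "commands": [
    {"grip":0,"tx":0,"ty":0,"tz":-0.002,"wx":0,"wy":0,"wz":0},
    {"grip":0,"tx":0,"ty":0,"tz":-0.004,"wx":0,"wy":0,"wz":0}
  ]
}}

```text
clock: 9.15
position: [498.9, -140.0, 87.5]
tool_rot: [[0.98, 0.198, 0.0], [0.198, -0.98, -0.0], [0.0, 0.0, -1.0]]
ft_force: [-0.2, 0.1, -2.1]
grip_width: 26.0
grip_force: 30.0
```

Call:
{"name": "play_rows", "arguments": {
  "commands": [
    {"grip":0,"tx":0,"ty":0,"tz":-0.002,"wx":0,"wy":0,"wz":0},
    {"grip":0,"tx":0,"ty":0,"tz":-0.004,"wx":0,"wy":0,"wz":0}
  ]
}}

```text
clock: 9.35
position: [499.2, -140.1, 86.8]
tool_rot: [[0.98, 0.198, 0.0], [0.198, -0.98, -0.0], [0.0, 0.0, -1.0]]
ft_force: [-1.4, 0.0, 4.3]
grip_width: 25.9
grip_force: 30.0
```

Call:
{"name": "play_rows", "arguments": {
  "commands": [
    {"grip":0,"tx":0,"ty":0,"tz":-0.002,"wx":0,"wy":0,"wz":0},
    {"grip":0,"tx":0,"ty":0,"tz":-0.004,"wx":0,"wy":0,"wz":0}
  ]
}}

```text
clock: 9.55
position: [499.5, -140.2, 86.3]
tool_rot: [[0.98, 0.198, 0.001], [0.198, -0.98, -0.0], [0.001, 0.001, -1.0]]
ft_force: [-3.8, 1.7, 11.3]
grip_width: 25.6
grip_force: 30.0
```

Call:
{"name": "play_rows", "arguments": {
  "commands": [
    {"grip":0,"tx":0,"ty":0,"tz":-0.001,"wx":0,"wy":0,"wz":0},
    {"grip":0,"tx":0,"ty":0,"tz":-0.002,"wx":0,"wy":0,"wz":0}
  ]
}}

```text
clock: 9.75
position: [499.6, -140.2, 86.2]
tool_rot: [[0.98, 0.198, 0.001], [0.198, -0.98, -0.001], [0.001, 0.001, -1.0]]
ft_force: [-4.5, 2.5, 12.3]
grip_width: 25.4
grip_force: 30.0
```

Call:
{"name": "play_rows", "arguments": {
  "commands": [
    {"grip":0,"tx":0,"ty":0,"tz":-0.001,"wx":0,"wy":0,"wz":0},
    {"grip":0,"tx":0,"ty":0,"tz":-0.002,"wx":0,"wy":0,"wz":0}
  ]
}}

```text
clock: 9.95
position: [499.8, -140.3, 85.9]
tool_rot: [[0.98, 0.198, 0.002], [0.198, -0.98, -0.001], [0.001, 0.001, -1.0]]
ft_force: [-4.4, 2.3, 13.3]
grip_width: 26.0
grip_force: 30.0
```

Call:
{"name": "play_rows", "arguments": {
  "commands": [
    {"grip":0,"tx":0,"ty":0,"tz":-0.001,"wx":0,"wy":0,"wz":0},
    {"grip":0,"tx":0,"ty":0,"tz":-0.002,"wx":0,"wy":0,"wz":0}
  ]
}}

```text
clock: 10.15
position: [499.9, -140.3, 85.3]
tool_rot: [[0.98, 0.198, 0.002], [0.198, -0.98, -0.001], [0.002, 0.001, -1.0]]
ft_force: [-2.1, 1.6, 11.1]
grip_width: 25.8
grip_force: 30.0
```

Call:
{"name": "play_rows", "arguments": {
  "commands": [
    {"grip":0,"tx":0,"ty":0,"tz":-0.001,"wx":0,"wy":0,"wz":0},
    {"grip":0,"tx":0,"ty":0,"tz":-0.002,"wx":0,"wy":0,"wz":0}
  ]
}}

```text
clock: 10.35
position: [499.6, -140.3, 84.0]
tool_rot: [[0.98, 0.198, 0.002], [0.198, -0.98, -0.001], [0.001, 0.001, -1.0]]
ft_force: [0.1, -0.0, 2.6]
grip_width: 25.8
grip_force: 30.0
```

The force has dropped, so the back gave way (the click). I follow it down to the rim; full contact should come near TCP z ≈ 77.

Call:
{"name": "play_rows", "arguments": {
  "commands": [
    {"grip":0,"tx":0,"ty":0,"tz":-0.002,"wx":0,"wy":0,"wz":0},
    {"grip":0,"tx":0,"ty":0,"tz":-0.004,"wx":0,"wy":0,"wz":0},
    {"grip":0,"tx":0,"ty":0,"tz":-0.006,"wx":0,"wy":0,"wz":0}
  ]
}}

```text
clock: 10.65
position: [498.6, -139.9, 80.4]
tool_rot: [[0.98, 0.198, -0.001], [0.198, -0.98, 0.0], [-0.0, -0.0, -1.0]]
ft_force: [0.9, 0.7, -2.3]
grip_width: 25.7
grip_force: 30.0
```

Call:
{"name": "play_rows", "arguments": {
  "commands": [
    {"grip":0,"tx":0,"ty":0,"tz":-0.002,"wx":0,"wy":0,"wz":0},
    {"grip":0,"tx":0,"ty":0,"tz":-0.004,"wx":0,"wy":0,"wz":0}
  ]
}}

```text
clock: 10.85
position: [498.5, -139.8, 79.1]
tool_rot: [[0.98, 0.198, -0.001], [0.198, -0.98, 0.0], [-0.001, -0.001, -1.0]]
ft_force: [0.2, -0.2, -1.8]
grip_width: 25.9
grip_force: 30.0
```

Commanded z is about 79.7. Next, finer rows.

Call:
{"name": "play_rows", "arguments": {
  "commands": [
    {"grip":0,"tx":0,"ty":0,"tz":-0.002,"wx":0,"wy":0,"wz":0},
    {"grip":0,"tx":0,"ty":0,"tz":-0.003,"wx":0,"wy":0,"wz":0}
  ]
}}

```text
clock: 11.05
position: [498.8, -139.9, 78.5]
tool_rot: [[0.98, 0.198, -0.0], [0.198, -0.98, 0.0], [-0.0, -0.0, -1.0]]
ft_force: [-0.3, -1.1, -1.3]
grip_width: 25.3
grip_force: 30.0
```

Call:
{"name": "play_rows", "arguments": {
  "commands": [
    {"grip":0,"tx":0,"ty":0,"tz":-0.002,"wx":0,"wy":0,"wz":0},
    {"grip":0,"tx":0,"ty":0,"tz":-0.003,"wx":0,"wy":0,"wz":0}
  ]
}}

```text
clock: 11.25
position: [499.0, -140.0, 78.2]
tool_rot: [[0.98, 0.198, -0.0], [0.198, -0.98, 0.0], [-0.0, -0.0, -1.0]]
ft_force: [-1.3, 0.9, 1.0]
grip_width: 25.9
grip_force: 30.0
```

Call:
{"name": "play_rows", "arguments": {
  "commands": [
    {"grip":0,"tx":0,"ty":0,"tz":-0.001,"wx":0,"wy":0,"wz":0},
    {"grip":0,"tx":0,"ty":0,"tz":-0.002,"wx":0,"wy":0,"wz":0},
    {"grip":0,"tx":0,"ty":0,"tz":-0.003,"wx":0,"wy":0,"wz":0}
  ]
}}

```text
clock: 11.55
position: [499.1, -140.0, 78.2]
tool_rot: [[0.98, 0.198, 0.0], [0.198, -0.98, -0.0], [0.0, 0.0, -1.0]]
ft_force: [-4.3, 1.9, 11.0]
grip_width: 25.6
grip_force: 30.0
```

Call:
{"name": "play_rows", "arguments": {
  "commands": [
    {"grip":0,"tx":0,"ty":0,"tz":-0.001,"wx":0,"wy":0,"wz":0},
    {"grip":0,"tx":0,"ty":0,"tz":-0.001,"wx":0,"wy":0,"wz":0}
  ]
}}

```text
clock: 11.75
position: [499.1, -140.0, 78.1]
tool_rot: [[0.98, 0.198, 0.0], [0.198, -0.98, -0.0], [0.0, 0.0, -1.0]]
ft_force: [-4.9, 1.5, 10.3]
grip_width: 25.6
grip_force: 30.0
```

Call:
{"name": "play_rows", "arguments": {
  "commands": [
    {"grip":0,"tx":0,"ty":0,"tz":-0.001,"wx":0,"wy":0,"wz":0},
    {"grip":0,"tx":0,"ty":0,"tz":-0.002,"wx":0,"wy":0,"wz":0},
    {"grip":0,"tx":0,"ty":0,"tz":-0.002,"wx":0,"wy":0,"wz":0}
  ]
}}

```text
clock: 12.05
position: [499.1, -140.0, 78.1]
tool_rot: [[0.98, 0.199, -0.0], [0.199, -0.98, -0.0], [-0.0, 0.0, -1.0]]
ft_force: [-7.2, 2.7, 15.9]
grip_width: 26.1
grip_force: 30.0
```

Call:
{"name": "play_rows", "arguments": {
  "commands": [
    {"grip":0,"tx":0,"ty":0,"tz":-0.001,"wx":0,"wy":0,"wz":0},
    {"grip":0,"tx":0,"ty":0,"tz":-0.001,"wx":0,"wy":0,"wz":0}
  ]
}}

```text
clock: 12.25
position: [499.2, -140.0, 78.1]
tool_rot: [[0.98, 0.198, 0.0], [0.198, -0.98, -0.0], [0.0, 0.0, -1.0]]
ft_force: [-9.0, 2.6, 17.4]
grip_width: 25.7
grip_force: 30.0
```

The push is about 20 N with the back solid on the rim. I hold it.

Call:
{"name": "play_rows", "arguments": {
  "commands": [
    {"grip":0,"tx":0,"ty":0,"tz":0,"wx":0,"wy":0,"wz":0},
    {"grip":0,"tx":0,"ty":0,"tz":0,"wx":0,"wy":0,"wz":0},
    {"grip":0,"tx":0,"ty":0,"tz":0,"wx":0,"wy":0,"wz":0},
    {"grip":0,"tx":0,"ty":0,"tz":0,"wx":0,"wy":0,"wz":0},
    {"grip":0,"tx":0,"ty":0,"tz":0,"wx":0,"wy":0,"wz":0},
    {"grip":0,"tx":0,"ty":0,"tz":0,"wx":0,"wy":0,"wz":0},
    {"grip":0,"tx":0,"ty":0,"tz":0,"wx":0,"wy":0,"wz":0},
    {"grip":0,"tx":0,"ty":0,"tz":0,"wx":0,"wy":0,"wz":0},
    {"grip":0,"tx":0,"ty":0,"tz":0,"wx":0,"wy":0,"wz":0},
    {"grip":0,"tx":0,"ty":0,"tz":0,"wx":0,"wy":0,"wz":0}
  ]
}}

```text
clock: 13.25
position: [499.2, -140.1, 78.1]
tool_rot: [[0.98, 0.199, 0.0], [0.199, -0.98, -0.0], [0.0, 0.0, -1.0]]
ft_force: [-8.4, 3.7, 17.2]
grip_width: 25.9
grip_force: 30.0
```

Call:
{"name": "play_rows", "arguments": {
  "commands": [
    {"grip":0,"tx":0,"ty":0,"tz":0,"wx":0,"wy":0,"wz":0},
    {"grip":0,"tx":0,"ty":0,"tz":0,"wx":0,"wy":0,"wz":0},
    {"grip":0,"tx":0,"ty":0,"tz":0,"wx":0,"wy":0,"wz":0},
    {"grip":0,"tx":0,"ty":0,"tz":0,"wx":0,"wy":0,"wz":0},
    {"grip":0,"tx":0,"ty":0,"tz":0,"wx":0,"wy":0,"wz":0}
  ]
}}

```text
clock: 13.75
position: [499.2, -140.0, 78.1]
tool_rot: [[0.98, 0.199, 0.0], [0.199, -0.98, -0.0], [-0.0, 0.0, -1.0]]
ft_force: [-9.0, 3.0, 17.4]
grip_width: 26.1
grip_force: 30.0
```

Now I raise it gently and go to the earlier viewing pose to check the back.

Call:
{"name": "play_rows", "arguments": {
  "commands": [
    {"grip":0,"tx":0,"ty":0,"tz":0.004,"wx":0,"wy":0,"wz":0},
    {"grip":0,"tx":0,"ty":0,"tz":0.01,"wx":0,"wy":0,"wz":0},
    {"grip":0,"tx":0,"ty":0,"tz":0.03,"wx":0,"wy":0,"wz":0},
    {"grip":0,"tx":0,"ty":0,"tz":0.1,"wx":0,"wy":0,"wz":0},
    {"grip":0,"tx":0,"ty":0,"tz":0.2,"wx":0,"wy":0,"wz":0},
    {"grip":0,"tx":-0.07,"ty":0.03,"tz":0.3,"wx":0,"wy":0,"wz":0},
    {"grip":0,"tx":-0.136,"ty":0.07,"tz":0.4,"wx":0,"wy":0,"wz":0},
    {"grip":0,"tx":-0.136,"ty":0.07,"tz":0.409,"wx":0,"wy":0,"wz":0},
    {"grip":0,"tx":-0.136,"ty":0.07,"tz":0.409,"wx":0,"wy":0,"wz":0},
    {"grip":0,"tx":-0.136,"ty":0.07,"tz":0.409,"wx":0,"wy":0,"wz":0}
  ]
}}

```text
clock: 14.75
position: [458.0, -119.0, 197.4]
tool_rot: [[0.98, 0.198, -0.001], [0.198, -0.98, 0.0], [-0.001, -0.001, -1.0]]
ft_force: [-0.2, 0.4, -2.7]
grip_width: 25.9
grip_force: 30.0
```

Run:
```python
from h import *
o=bot.observe(); print(o["clock"],o["position"].round(1),o["ft_force"].round(2))
c=bot.camera_info("wrist")
im=bot.capture("wrist"); cv2.imwrite("pics/w4.png",im[:,:,::-1])
k=blobs(im,*BRASS)[0]
print("brass",cv2.contourArea(k),cen(k),cv2.fitEllipse(k),onz("wrist",cen(k),48.2,c).round(1))
s=bot.capture("scene")
k=blobs(s,*BRASS,near=(275,185),r=25)[0]; print("scene",cen(k),onz("scene",cen(k),48.2).round(1),onz("scene",cen(k),58).round(1))
cv2.imwrite("pics/s4.png",np.hstack([cv2.resize(im[60:240,230:440],(420,360)),cv2.resize(s[150:225,235:310],(360,360),interpolation=2)])[:,:,::-1])
```

```text
14.75 [ 458.  -119.   197.4] [-0.18  0.37 -2.68]
brass 3881.0 (351.9039336940651, 153.7909902945976) ((351.906494140625, 153.80038452148438), (70.17318725585938, 70.4511489868164), 56.71440505981445) [ 498.9 -139.9   48.2]
scene (274.83244916003537, 182.32139699381077) [ 501.3 -138.8   48.2] [ 509.1 -135.1   58. ]
```

View pics/s4.png

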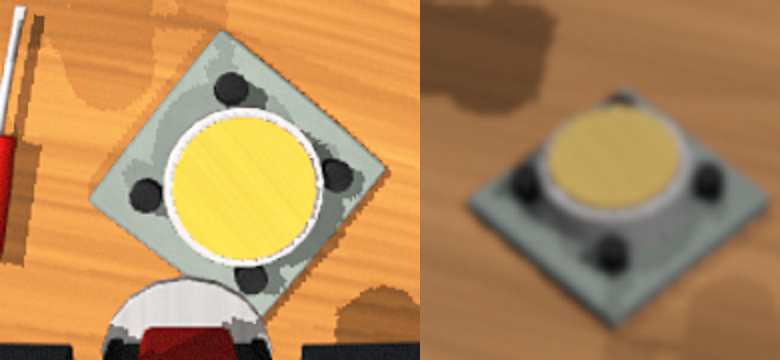

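The rim ring is even all round and the ray fits the home height, so the back is home. I carry the press back over the middle rest.

Call:
{"name": "play_rows", "arguments": {
  "commands": [
    {"grip":0,"tx":0.02,"ty":0.1,"tz":0,"wx":0,"wy":0,"wz":0},
    {"grip":0,"tx":0.04,"ty":0.22,"tz":0,"wx":0,"wy":0,"wz":0},
    {"grip":0,"tx":0.06,"ty":0.36,"tz":0,"wx":0,"wy":0,"wz":0},
    {"grip":0,"tx":0.08,"ty":0.5,"tz":0,"wx":0,"wy":0,"wz":0},
    {"grip":0,"tx":0.1,"ty":0.64,"tz":0,"wx":0,"wy":0,"wz":0},
    {"grip":0,"tx":0.12,"ty":0.78,"tz":0,"wx":0,"wy":0,"wz":0},
    {"grip":0,"tx":0.14,"ty":0.9,"tz":0,"wx":0,"wy":0,"wz":0},
    {"grip":0,"tx":0.15,"ty":1.0,"tz":0,"wx":0,"wy":0,"wz":0},
    {"grip":0,"tx":0.15,"ty":1.0,"tz":0,"wx":0,"wy":0,"wz":0},
    {"grip":0,"tx":0.15,"ty":1.0,"tz":0,"wx":0,"wy":0,"wz":0}
  ]
}}

```text
clock: 15.85
position: [502.5, 181.3, 196.8]
tool_rot: [[0.98, 0.2, -0.003], [0.2, -0.98, -0.001], [-0.003, 0.0, -1.0]]
ft_force: [0.1, 0.4, -2.8]
grip_width: 26.0
grip_force: 30.0
```

Call:
{"name": "play_rows", "arguments": {
  "commands": [
    {"grip":0,"tx":0,"ty":0,"tz":-0.1,"wx":0,"wy":0,"wz":0},
    {"grip":0,"tx":0,"ty":0,"tz":-0.2,"wx":0,"wy":0,"wz":0},
    {"grip":0,"tx":0,"ty":0,"tz":-0.28,"wx":0,"wy":0,"wz":0},
    {"grip":0,"tx":0,"ty":0,"tz":-0.34,"wx":0,"wy":0,"wz":0},
    {"grip":0,"tx":0,"ty":0,"tz":-0.38,"wx":0,"wy":0,"wz":0},
    {"grip":0,"tx":0,"ty":0,"tz":-0.38,"wx":0,"wy":0,"wz":0},
    {"grip":0,"tx":0,"ty":0,"tz":-0.38,"wx":0,"wy":0,"wz":0}
  ]
}}

```text
clock: 16.55
position: [503.5, 180.5, 84.9]
tool_rot: [[0.98, 0.197, 0.0], [0.197, -0.98, -0.0], [0.0, 0.0, -1.0]]
ft_force: [0.3, -0.8, -2.5]
grip_width: 25.5
grip_force: 30.0
```

Call:
{"name": "play_rows", "arguments": {
  "commands": [
    {"grip":0,"tx":0,"ty":0,"tz":-0.02,"wx":0,"wy":0,"wz":0},
    {"grip":0,"tx":0,"ty":0,"tz":-0.035,"wx":0,"wy":0,"wz":0},
    {"grip":0,"tx":0,"ty":0,"tz":-0.05,"wx":0,"wy":0,"wz":0},
    {"grip":0,"tx":0,"ty":0,"tz":-0.06,"wx":0,"wy":0,"wz":0}
  ]
}}

```text
clock: 16.95
position: [503.0, 181.0, 66.2]
tool_rot: [[0.98, 0.198, -0.0], [0.198, -0.98, -0.0], [-0.0, -0.0, -1.0]]
ft_force: [0.2, -0.3, -2.2]
grip_width: 25.8
grip_force: 30.0
```

Call:
{"name": "play_rows", "arguments": {
  "commands": [
    {"grip":0,"tx":0,"ty":0,"tz":-0.01,"wx":0,"wy":0,"wz":0},
    {"grip":0,"tx":0,"ty":0,"tz":-0.02,"wx":0,"wy":0,"wz":0},
    {"grip":0,"tx":0,"ty":0,"tz":-0.03,"wx":0,"wy":0,"wz":0},
    {"grip":0,"tx":0,"ty":0,"tz":-0.04,"wx":0,"wy":0,"wz":0}
  ]
}}

```text
clock: 17.35
position: [503.2, 181.0, 54.3]
tool_rot: [[0.98, 0.198, 0.0], [0.198, -0.98, 0.0], [0.0, -0.0, -1.0]]
ft_force: [1.0, 0.1, -3.2]
grip_width: 25.6
grip_force: 30.0
```

Call:
{"name": "play_rows", "arguments": {
  "commands": [
    {"grip":0,"tx":0,"ty":0,"tz":-0.006,"wx":0,"wy":0,"wz":0},
    {"grip":0,"tx":0,"ty":0,"tz":-0.012,"wx":0,"wy":0,"wz":0},
    {"grip":0,"tx":0,"ty":0,"tz":-0.015,"wx":0,"wy":0,"wz":0},
    {"grip":0,"tx":0,"ty":0,"tz":-0.015,"wx":0,"wy":0,"wz":0}
  ]
}}

```text
clock: 17.75
position: [503.1, 181.0, 49.9]
tool_rot: [[0.98, 0.198, -0.0], [0.198, -0.98, -0.0], [-0.0, -0.0, -1.0]]
ft_force: [-0.7, 0.2, -2.4]
grip_width: 25.8
grip_force: 30.0
```

Call:
{"name": "play_rows", "arguments": {
  "commands": [
    {"grip":0,"tx":0,"ty":0,"tz":-0.002,"wx":0,"wy":0,"wz":0},
    {"grip":0,"tx":0,"ty":0,"tz":-0.004,"wx":0,"wy":0,"wz":0},
    {"grip":0,"tx":0,"ty":0,"tz":-0.004,"wx":0,"wy":0,"wz":0}
  ]
}}

```text
clock: 18.05
position: [503.1, 181.0, 48.8]
tool_rot: [[0.98, 0.198, -0.0], [0.198, -0.98, -0.0], [-0.0, 0.0, -1.0]]
ft_force: [0.4, 0.3, -2.9]
grip_width: 26.0
grip_force: 30.0
```

Call:
{"name": "play_rows", "arguments": {
  "commands": [
    {"grip":0.4,"tx":0,"ty":0,"tz":0,"wx":0,"wy":0,"wz":0},
    {"grip":0.6,"tx":0,"ty":0,"tz":0,"wx":0,"wy":0,"wz":0},
    {"grip":1,"tx":0,"ty":0,"tz":0,"wx":0,"wy":0,"wz":0},
    {"grip":1,"tx":0,"ty":0,"tz":0,"wx":0,"wy":0,"wz":0},
    {"grip":1,"tx":0,"ty":0,"tz":0,"wx":0,"wy":0,"wz":0},
    {"grip":1,"tx":0,"ty":0,"tz":0,"wx":0,"wy":0,"wz":0},
    {"grip":1,"tx":0,"ty":0,"tz":0,"wx":0,"wy":0,"wz":0},
    {"grip":1,"tx":0,"ty":0,"tz":0,"wx":0,"wy":0,"wz":0}
  ]
}}

```text
clock: 18.85
position: [503.1, 181.0, 48.8]
tool_rot: [[0.98, 0.198, -0.0], [0.198, -0.98, -0.0], [-0.0, -0.0, -1.0]]
ft_force: [0.2, -1.1, 0.1]
grip_width: 81.2
grip_force: 0.0
```

Call:
{"name": "play_rows", "arguments": {
  "commands": [
    {"grip":1,"tx":0,"ty":0,"tz":0.05,"wx":0,"wy":0,"wz":0},
    {"grip":1,"tx":0,"ty":0,"tz":0.12,"wx":0,"wy":0,"wz":0},
    {"grip":1,"tx":0,"ty":0,"tz":0.25,"wx":0,"wy":0,"wz":0},
    {"grip":1,"tx":0,"ty":0,"tz":0.4,"wx":0,"wy":0,"wz":0},
    {"grip":1,"tx":-0.1,"ty":-0.05,"tz":0.48,"wx":0,"wy":0,"wz":0},
    {"grip":1,"tx":-0.164,"ty":-0.08,"tz":0.48,"wx":0,"wy":0,"wz":0},
    {"grip":1,"tx":-0.164,"ty":-0.08,"tz":0.48,"wx":0,"wy":0,"wz":0},
    {"grip":1,"tx":-0.164,"ty":-0.08,"tz":0.48,"wx":0,"wy":0,"wz":0},
    {"grip":1,"tx":-0.164,"ty":-0.08,"tz":0.48,"wx":0,"wy":0,"wz":0}
  ]
}}

```text
clock: 19.75
position: [454.4, 157.2, 192.9]
tool_rot: [[0.98, 0.198, 0.0], [0.198, -0.98, 0.0], [0.0, -0.0, -1.0]]
ft_force: [-0.5, 0.4, -0.4]
grip_width: 87.1
grip_force: 0.0
```

Run:
```python
from h import *
o=bot.observe(); print(o["clock"],o["position"].round(1),o["ft_force"].round(2))
c=bot.camera_info("wrist")
im=bot.capture("wrist"); cv2.imwrite("pics/w5.png",im[:,:,::-1])
for k in blobs(im,*RED)[:2]: print(cv2.contourArea(k),cen(k),onz("wrist",cen(k),80,c).round(1),cv2.minAreaRect(k))
```

```text
19.75 [454.4 157.2 192.9] [-0.46  0.38 -0.44]
1132.0 (451.166519434629, 202.65312131919904) [474.3  33.9  80. ] ((451.2099914550781, 202.62811279296875), (20.4616641998291, 62.279823303222656), 17.35402488708496)
747.0 (307.60999553770637, 140.07095046854084) [503.  181.5  80. ] ((307.5, 140.0), (28.0, 27.0), 90.0)
```

View pics/w5.png

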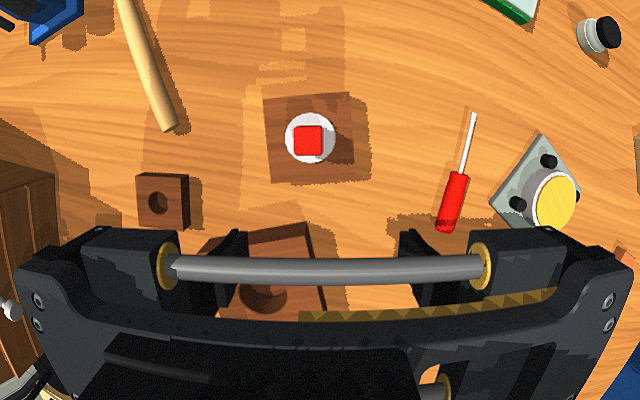

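The press stands upright at (308,140) in the middle rest, at (503,181.5) as at the start. The back is home, and the gripper is clear.

```bash
python3 -c "
from cell import bot
print(bot.job_done())"
```

```text
the job is handed in; nothing more can be done
None
```

The clock back clicked home and was held for over a second at about 20 N, the press hangs upright in its rest again, nothing else was moved, and the job is handed in (no verdict was returned).

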